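# Turn the spice carousel to the salt and hold it

### The job

Turn the spice carousel smoothly by its centre knob until the salt shaker (the one short jar with the narrow domed top) stands squarely behind the steel pointer that marks the front, then keep the knob gripped and the turntable still so that someone can lift the shaker out: finish while holding it, do not let go. All the jars stay upright in their pockets, and the tub, the jam jar and the mug beside the carousel are left alone.

Things in the scene. Friction and masses are not known exactly. Their poses are not given: they have to be found in the camera images.
- stand: fixed steel foot of the carousel; origin on the carousel's vertical axis at worktop height; its -x axis is the front: a 16 mm strip runs that way under the disc to an upright 143 mm from the axis, which carries a small cone at 42 mm height that points back at the axis (cone tip at 121 mm from the axis)
- front_spot (a point): the place for the salt shaker: the point 80 mm from the carousel's axis straight behind the pointer, at the height of the disc's top (30 mm)
- turntable: wooden disc of 234 mm diameter, 14 to 30 mm above the worktop, with five cup-shaped pockets (34 mm high, 47 mm inside) spaced 72 degrees on a circle of 80 mm radius, a centre column and a round knob; turns endlessly either way about its vertical z axis with light damped friction (about 0.1 N m plus 0.15 N m per rad/s) and stays where it is left; origin on the axis at worktop height
- knob (a point): middle of the round wooden knob on the carousel's axis, 181 mm above the worktop: 40 mm in diameter, 160 to 200 mm high; can be gripped from above at any yaw, the jars all end below 137 mm
- shaker: salt shaker, 44 mm across and 90 mm tall, narrowing to a domed grey top 34 mm wide, standing loose in a pocket of the turntable; origin at the centre of its underside
- spice_a: closed spice jar with a red screw cap, 45 mm across and 106 mm tall, one of four alike, standing loose in a pocket of the turntable; origin at the centre of its underside
- spice_b: closed spice jar with a red screw cap, 45 mm across and 106 mm tall, one of four alike, standing loose in a pocket of the turntable; origin at the centre of its underside
- spice_c: closed spice jar with a red screw cap, 45 mm across and 106 mm tall, one of four alike, standing loose in a pocket of the turntable; origin at the centre of its underside
- spice_d: closed spice jar with a red screw cap, 45 mm across and 106 mm tall, one of four alike, standing loose in a pocket of the turntable; origin at the centre of its underside
- tub: round tub with a flat lid, 72 mm across and 81 mm tall, on the worktop left of the carousel; origin at the centre of its underside; leave alone
- jam: jam jar, 68 mm across and 84 mm tall, on the worktop left of the carousel; origin at the centre of its underside; leave alone
- mug: dotted mug, 78 mm across, 93 mm tall, farther left; origin at the centre of its underside; leave alone
There are look-alikes about, which are no part of the job. What is shaped like the spice_a but purple is not meant. What is shaped like the spice_d but purple is not meant.

How it is judged (in metres and radians):
At the end, for the whole second after the job is handed in: Shaker within 12 mm of the spot behind the pointer; fingers still on the knob (over 3 N on the turntable, TCP within 45 mm of the knob's middle); turntable still (below 0.05 rad/s); all five jars upright (within 0.2 rad) on the floors of their pockets (horizontal distance between shaker and front_spot below 0.012 m and contact force between the fingers and turntable above 3 N and distance between the grasp point and knob below 0.045 m and angular speed of turntable below 0.05 rad/s and angle between each of spice_a, shaker, spice_b, spice_c, spice_d's own z axis and vertical below 0.2 rad and height (world z) of spice_a between 0.024 and 0.038 m and height (world z) of shaker between 0.024 and 0.038 m and height (world z) of spice_b between 0.024 and 0.038 m and height (world z) of spice_c between 0.024 and 0.038 m and height (world z) of spice_d between 0.024 and 0.038 m); the arm keeps its last pose, push and grip.
It fails at once if a jar is lifted out of its pocket or tips over (height (world z) of any of spice_a, shaker, spice_b, spice_c, spice_d above 0.043 m or angle between any of spice_a, shaker, spice_b, spice_c, spice_d's own z axis and vertical above 0.4 rad).
It fails at once if the turntable is spun fast instead of turned smoothly (over 5 rad/s) (angular speed of turntable above 5 rad/s).
It fails at once if the tub, the jam jar or the mug is moved more than 20 mm (distance of any of tub, jam, mug from where it was at the start of the episode above 0.02 m).
It also fails if it takes over 51 s, if anything falls off the work surface, if the arm or the gripper's body presses on something with over 40 N, if the wrist force passes 120 N, or if a joint passes its speed limit or range.

### The arm

A 6-joint arm with a two-finger parallel gripper is mounted at the origin on a cart in front of the work surface, level with it; the furniture and walls round the work are solid. World frame = base frame: x ahead of the robot, y to its left, z up, the work surface at z = 0. Lengths are in m, angles in degrees, forces in N, time in s.
With the tool pointing down it reaches from about 0.35 to 0.875 m from the base axis. Payload 4.2 kg.
Tool frame: the origin (TCP) lies between the finger pads, 19 mm behind the fingertips; this is the grasp point; z points along the fingers, y is the line along which they close (so a half turn about z gives the same grasp; the last joint's range is limited). The gripper opens to 87 mm and grips with 3 to 60 N. Pads are 19 mm wide; open, the fingers measure 117 mm over their backs; the gripper's body (75 mm by 190 mm) begins 51 mm behind the grasp point.
Start: joints at [90.333, 22.042, 0.453, 0, -68.411, -14.817], TCP at [0.156, 0.605, 0.241] pointing down, gripper open.
Joint ranges: [-179.83, 179.83], [-69.29, 118.12], [-61.27, 80.66], [-181.25, 117.63], [-171.15, -9.14], [-177.46, 177.46]. Speed limits (degrees/s): [159.86, 159.86, 180, 180, 180, 180].

### API

Orientations are given as a 3x3 rotation matrix whose columns are the frame's x, y, z axes.
In Python, from station import r gives the robot as it stands.
- The arm moves only by the tool drive_tool, never from a script. Its argument "steps" is one flat list of numbers, 7 for each row, row after row: the turn, a rotation vector about the tool's x, y, z in rad, then the shift along the tool's x, y, z in m, then the opening, from 0 (shut) to 1 (fully open). A call has 1 to 10 rows; each row shifts and turns the commanded pose from where the row before left it, along the tool's axes as they then stand; what a row does not reach is not made up. A row lasts 1/12 s, in which the tool goes at most 41.7 mm and 7.16 degrees, less where a joint would pass 70% of its speed; a pose out of reach is approached as far as the arm can. A call is refused whole if a number of a shift passes 0.0417 or a number of a turn 0.125, either way. A call with a gripper value outside its range is refused whole. The fingers move at their own pace and stop on an object; the grip force is fixed at half the most. Time passes only in rows, so rows that do not move let the fingers close. It gives the time, the measured TCP pose, the force, the opening and the grip force at its end, in the units of the state.
- r.sense(): the state, without advancing time (a new reading comes with each control period).
- r.capture(name): name is "scene" or "top" or "wrist"; returns the picture (400x640x3 uint8, blue, green, red); there is no depth.
- r.camera_params(name): a dict with "camera_matrix" (3x3 intrinsics, pixels), "extrinsics" (4x4, takes a point from world to camera coordinates). Camera axes: x right, y down, z forward; pixel columns grow to the right and rows downward; lengths in m; the calibration is good to about 2 mm. The wrist camera is an equidistant fisheye: a pixel r from the principal point sees the ray r / f radians off the axis. A picture is of the moment at which its call begins: read the wrist's pose just before it. camera_params takes no time and is no camera call; for the wrist camera it gives the pose at the moment of the call.
- r.finish_job(): hands the job in; it is judged then, once.
The state is a dict: "time_s": time; "joints": joint angles; "joint_velocities": joint speeds; "effort": joint torques, N m; "tcp_pos": TCP position; "ee_rot": TCP orientation; "wrist_force": force on the tool from outside, world axes, zero at the start; "moment": the same for the moment, N m; "gripper_width": opening from 0.0 (shut) to 1.0 (fully open); "gripper_force": force on a finger pad.
Only numpy, scipy, OpenCV 4.12 (cv2) and the standard library are available. Lean on these libraries where they do the work, as an engineer would, in place of code of your own. Each camera call takes 0.05 s, during which the arm holds its last target. There are 200 camera calls.

## Working session

There is one attempt and no reset: what is moved stays moved. The work goes in short steps, Python scripts to look and compute and a tool call to move; the robot and the scene stay as the last step left them, time stands still between calls to the robot, and variables do not carry over. Pictures are saved under pics/ and viewed, at most 10 in all, crops included, and the job is handed in when it is done.

Besides the shell and the picture viewer there is one more tool, called after "Call:" as name(argument=value, ...) on one line, values as JSON. drive_tool: Moves the arm, as the interface text tells. Its arguments: {"type":"object","properties":{"steps":{"type":"array"}},"required":["steps"]}

```bash
mkdir -p pics
python3 - <<'E'
from station import r
import cv2,numpy as np
s=r.sense();print(s['time_s'],s['tcp_pos'],s['ee_rot'],s['gripper_width'])
for n in("scene","top"):
    cv2.imwrite(f"pics/{n}0.png",r.capture(n));p=r.camera_params(n);print(n,np.round(p['camera_matrix'],2).tolist(),np.round(p['extrinsics'],4).tolist())
E
```

```text
0.0 [0.15615114 0.60460182 0.24015016] [[ 9.68177244e-01 -2.50265088e-01 -4.57594415e-04]
 [-2.50265486e-01 -9.68174809e-01 -2.17373582e-03]
 [ 1.00978801e-04  2.21908165e-03 -9.99997533e-01]] 1.000061971689493
scene [[498.81, 0.0, 316.04], [0.0, 498.81, 204.92], [0.0, 0.0, 1.0]] [[0.8174, -0.5756, 0.0242, -0.3399], [-0.2732, -0.4243, -0.8633, 0.2128], [0.5072, 0.699, -0.5041, 1.2331], [0.0, 0.0, 0.0, 1.0]]
top [[469.0, 0.0, 316.96], [0.0, 469.0, 193.08], [0.0, 0.0, 1.0]] [[-0.0303, -0.9995, -0.0127, 0.0308], [-0.9983, 0.0309, -0.0496, 0.4031], [0.0499, 0.0112, -0.9987, 1.3802], [0.0, 0.0, 0.0, 1.0]]
```

View pics/top0.png

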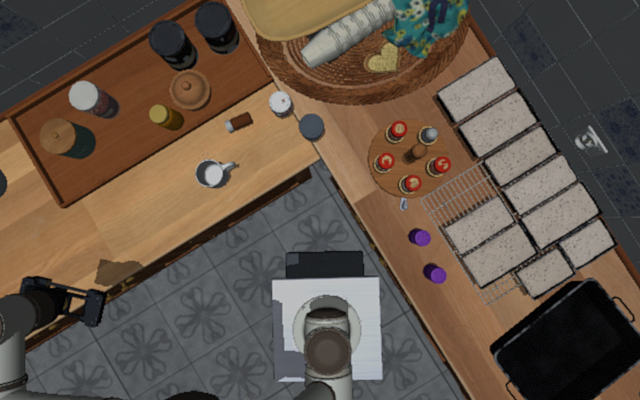

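View pics/scene0.png

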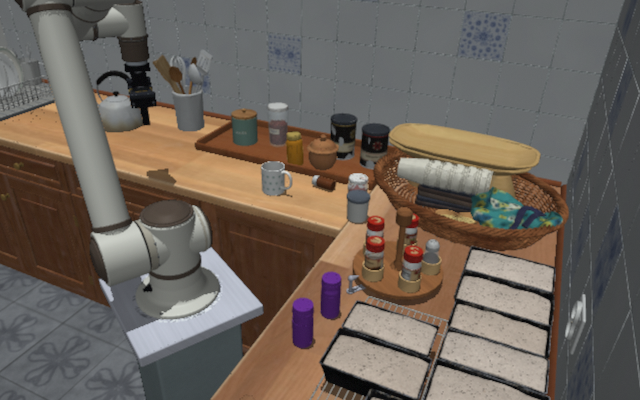

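The top view shows the carousel disc near (412,157), the knob near (418,152), the shaker at (429,134), red caps at (397,130), (384,162), (410,184), (441,166), and the pointer at (404,203). Next I take a crop and compute.

```bash
cat > h.py <<'E'
import numpy as np,cv2
from station import r
def ray(n,u,v,z):
    p=r.camera_params(n);K=p['camera_matrix'];E=np.array(p['extrinsics']);R=E[:3,:3];c=-R.T@E[:3,3]
    d=R.T@np.linalg.inv(K)@[u,v,1.];return (c+d*(z-c[2])/d[2])[:2]
def proj(n,P):
    p=r.camera_params(n);E=np.array(p['extrinsics']);q=p['camera_matrix']@(E[:3,:3]@P+E[:3,3]);return q[:2]/q[2]
E
python3 - <<'E'
from h import *
im=cv2.imread('pics/top0.png');c=im[110:220,360:470]
big=cv2.resize(c,None,fx=5,fy=5,interpolation=cv2.INTER_CUBIC)
cv2.imwrite('pics/top0c.png',big)
h=cv2.cvtColor(im,cv2.COLOR_BGR2HSV)
m=(((h[...,0]<6)|(h[...,0]>174))&(h[...,1]>170)&(h[...,2]>90)).astype(np.uint8)
m[:, :360]=0;m[:,470:]=0;m[:110]=0;m[220:]=0
m=cv2.morphologyEx(m,cv2.MORPH_CLOSE,np.ones((5,5)))
n,_,st,ce=cv2.connectedComponentsWithStats(m)
C=[]
for i in range(1,n):
    if st[i,4]>40:
        P=ray('top',*ce[i],.13);C.append(P);print(st[i],ce[i],P)
print(np.mean(C,0))
print('disc',ray('top',411,157,.03),'knob',ray('top',419,150,.2),'shaker',ray('top',430,133,.115),'ptr',ray('top',404,203,.045))
E
```

```text
[391 121  16  16 120] [398.55833333 128.66666667] [ 0.5664286 -0.2101823]
[378 153  16  16 197] [385.94923858 160.43654822] [ 0.48071315 -0.17268264]
[435 157  16  16 200] [442.405 164.115] [ 0.46585622 -0.32483518]
[405 175  16  16 124] [412.23387097 182.52419355] [ 0.41847035 -0.24136112]
[ 0.48286708 -0.23726531]
disc [ 0.50001218 -0.26003307] knob [ 0.49681636 -0.24855383] shaker [ 0.55434694 -0.29846601] ptr [ 0.36576663 -0.23169291]
```

View pics/top0c.png

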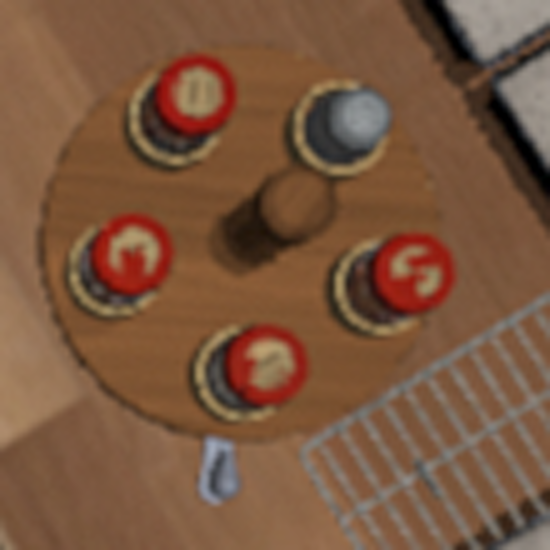

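Run:
```python
from h import *
from scipy.optimize import least_squares
px=[(398.7,128.8),(385.8,160.6),(412.8,182.8),(442.5,164.4)]
P=np.array([ray('top',*p,.136) for p in px])
ks=np.array([1,2,3,4])
def res(x):
    a=x[2]+ks*np.radians(72);return (np.c_[x[0]+.08*np.cos(a),x[1]+.08*np.sin(a)]-P).ravel()
s=least_squares(res,[.49,-.25,-.7]);print(s.x,np.degrees(s.x[2]),np.round(s.fun*1e3,1))
c=s.x[:2]
print('disc',ray('top',408,158.6,.027),'knob',ray('top',419.4,151,.2),'shaker',ray('top',432,133.4,.118))
for z,uv in((.042,(402,199)),(.042,(405,204)),(.045,(403.5,203)),(.0,(402,209))):
    q=ray('top',*uv,z)-c;print(z,q,np.hypot(*q),np.degrees(np.arctan2(q[1],q[0])))
```

```text
[ 0.49650809 -0.24984438 -0.72746766] -41.68082690913794 [ 0.6  0.1 -0.2 -0.3 -0.4 -0.2 -0.1  0.4]
disc [ 0.49594347 -0.25164923] knob [ 0.49420697 -0.24947017] shaker [ 0.55255005 -0.30318229]
0.042 [-0.11894858  0.02293618] 0.12113972193986068 169.0859309627859
0.042 [-0.13364518  0.01486697] 0.13446955037681338 173.65239556975197
0.045 [-0.1306974  0.0195878] 0.13215707376171051 171.4764417942371
0.0 [-0.14735432  0.01699104] 0.14833068335903637 173.42242368871868
```

Call:
drive_tool(steps=[0,0,0,0.02,0.014,-0.01,1,0,0,0,0.03,0.021,-0.01,1,0,0,0,0.031,0.022,-0.01,1,0,0,0,0.031,0.022,-0.01,1,0,0,0,0.031,0.022,-0.01,1,0,0,0,0.031,0.022,-0.01,1,0,0,0,0.031,0.022,-0.01,1,0,0,0,0.031,0.022,-0.01,1,0,0,0,0.031,0.022,0,1,0,0,0,0.03,0.021,0,1])

```text
time_s: 0.93
tcp_pos: [0.3921, 0.3259, 0.3219]
ee_rot: [[0.968, -0.25, 0.001], [-0.25, -0.968, 0.001], [0.0, -0.001, -1.0]]
wrist_force: [-0.4, -0.2, -0.2]
gripper_width: 1.004
gripper_force: 0.0
```

Call:
drive_tool(steps=[0,0,0,0.015,0.033,0,1,0,0,0,0.015,0.033,0,1,0,0,0,0.015,0.033,0,1,0,0,0,0.015,0.033,0,1,0,0,0,0.015,0.033,0,1,0,0,0,0.015,0.033,0,1,0,0,0,0.015,0.033,0,1,0,0,0,0.015,0.033,0,1,0,0,0,0.015,0.033,0,1,0,0,0,0.015,0.033,0,1])

```text
time_s: 1.77
tcp_pos: [0.4536, -0.0313, 0.3211]
ee_rot: [[0.968, -0.25, -0.0], [-0.25, -0.968, 0.0], [-0.0, -0.0, -1.0]]
wrist_force: [0.7, 0.8, -0.4]
gripper_width: 0.997
gripper_force: 0.0
```

Call:
drive_tool(steps=[0,0,0,0.016,0.033,0,1,0,0,0,0.016,0.033,0,1,0,0,0,0.016,0.033,0,1,0,0,0,0.016,0.033,0,1,0,0,0,0.016,0.033,0,1,0,0,0,0.016,0.033,0,1,0,0,0,0,0,0,1,0,0,0,0,0,0,1])

```text
time_s: 2.43
tcp_pos: [0.4971, -0.2468, 0.3198]
ee_rot: [[0.967, -0.254, -0.003], [-0.254, -0.967, 0.001], [-0.003, -0.0, -1.0]]
wrist_force: [0.1, 0.5, -0.4]
gripper_width: 0.997
gripper_force: 0.0
```

Run:
```python
from h import *
s=r.sense();print(s['time_s'],s['tcp_pos'],np.round(s['joints'],1))
p=r.camera_params('wrist');np.savez('w1.npz',K=p['camera_matrix'],E=p['extrinsics']);print(p)
im=r.capture('wrist');cv2.imwrite('pics/w1.png',im)
```

```text
2.4333 [ 0.4970757  -0.24684903  0.31981042] [ -9.7  12.6  -1.7  -0.  -75.9  85. ]
{'camera_matrix': array([[309.70691629,   0.        , 321.57030048],
       [  0.        , 309.70691629, 203.65679866],
       [  0.        ,   0.        ,   1.        ]]), 'extrinsics': array([[-0.2538625 , -0.96723906, -0.00155812, -0.11203629],
       [-0.92588372,  0.24254169,  0.28967717,  0.46096518],
       [-0.27980917,  0.07498081, -0.95712314,  0.6242176 ],
       [ 0.        ,  0.        ,  0.        ,  1.        ]])}
```

View pics/w1.png

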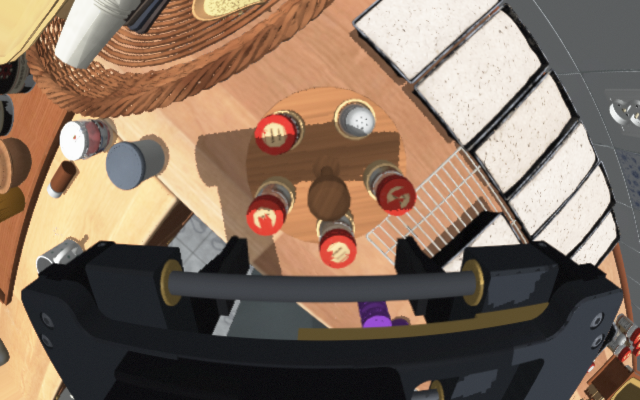

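Wrist view: knob top at (329,198), shaker (358,120), caps (276,133), (266,214), (338,250), (397,196); the pointer is hidden behind the gripper. I cross-check the axis from here.

```bash
cat >> h.py <<'E'
def wray(f,u,v,z):
    d=np.load(f);K,E=d['K'],d['E'];R=E[:3,:3];c=-R.T@E[:3,3]
    a=np.array([u-K[0,2],v-K[1,2]])/K[0,0];t=np.hypot(*a)
    q=R.T@np.r_[a/t*np.sin(t),np.cos(t)];return (c+q*(z-c[2])/q[2])[:2]
E
python3 - <<'E'
from h import *
from scipy.optimize import least_squares
print('knob',wray('w1.npz',329,198,.195))
px=[(276,133),(266,214),(338,250),(397,196)]
P=np.array([wray('w1.npz',*p,.134) for p in px]);ks=np.arange(1,5)
def res(x):
    a=x[2]+ks*np.radians(72);return (np.c_[x[0]+.08*np.cos(a),x[1]+.08*np.sin(a)]-P).ravel()
s=least_squares(res,[.49,-.25,-.7]);print(s.x,np.degrees(s.x[2]),np.round(s.fun*1e3,1))
print('shaker',wray('w1.npz',360,120,.115), r.sense()['tcp_pos'])
# upright in scene image: predicted pixels for candidate stand headings
for a in (168,171,174):
    a=np.radians(a);u=np.array([np.cos(a),np.sin(a)]);c=np.array([.496,-.25])
    print([np.round(proj(n,np.r_[c+u*d,.042]),1).tolist() for n in('scene','top') for d in(.121,.143)])
im=cv2.imread('pics/scene0.png')[255:315,330:400];a=cv2.resize(im,None,fx=6,fy=6,interpolation=cv2.INTER_CUBIC)
im=cv2.imread('pics/top0.png')[185:219,385:425];b=cv2.resize(im,None,fx=9,fy=9,interpolation=cv2.INTER_CUBIC)
b=cv2.copyMakeBorder(b,0,360-b.shape[0],0,0,cv2.BORDER_CONSTANT);cv2.imwrite('pics/ptr.png',np.hstack([a,b]))
E
```

```text
knob [ 0.4979111  -0.25375497]
[ 0.49636185 -0.25395295 -0.73740774] -42.25035153997656 [ 0.8 -0.1 -0.7  1.3  0.2  0.1 -0.3 -1.3]
shaker [ 0.55469534 -0.30602182] [ 0.49702864 -0.24571295  0.32026277]
[[355.8, 272.4], [347.9, 274.5], [401.3, 199.0], [400.0, 206.5]]
[[357.0, 273.9], [349.3, 276.2], [403.5, 199.3], [402.6, 206.9]]
[[358.3, 275.3], [350.8, 277.9], [405.6, 199.5], [405.2, 207.1]]
```

View pics/ptr.png

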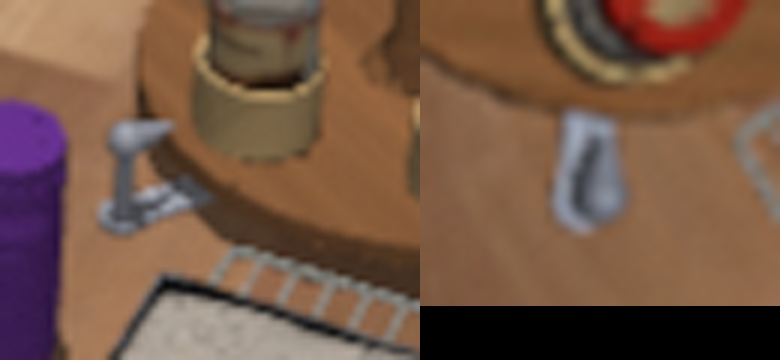

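Call:
drive_tool(steps=[0,0,0,0.001,0.005,0.01,1,0,0,0,0,0,0.015,1,0,0,0,0,0,0.018,1,0,0,0,0,0,0.018,1,0,0,0,0,0,0.018,1,0,0,0,0,0,0.018,1,0,0,0,0,0,0.018,1,0,0,0,0,0,0.014,1,0,0,0,0,0,0.007,1,0,0,0,0,0,0,1])

```text
time_s: 3.32
tcp_pos: [0.496, -0.2491, 0.1834]
ee_rot: [[0.969, -0.249, -0.004], [-0.249, -0.969, 0.001], [-0.004, -0.0, -1.0]]
wrist_force: [0.3, 0.0, 0.2]
gripper_width: 1.002
gripper_force: 0.0
```

Call:
drive_tool(steps=[0,0,0,0,0,0,0.7,0,0,0,0,0,0,0.55,0,0,0,0,0,0,0.5,0,0,0,0,0,0,0.45,0,0,0,0,0,0,0.4,0,0,0,0,0,0,0.3,0,0,0,0,0,0,0.3,0,0,0,0,0,0,0.3])

```text
time_s: 3.98
tcp_pos: [0.4967, -0.2521, 0.1854]
ee_rot: [[0.968, -0.249, -0.001], [-0.249, -0.968, -0.003], [-0.0, 0.004, -1.0]]
wrist_force: [-3.3, -18.5, -5.5]
gripper_width: 0.48
gripper_force: 9.3
```

Call:
drive_tool(steps=[0,0,0,0,0.001,0,0,0,0,0,0,0.001,0,0,0,0,0,0,0,0,0,0,0,0,0,0,0,0,0,0,0,0,0,0,0])

```text
time_s: 4.4
tcp_pos: [0.4964, -0.2533, 0.1853]
ee_rot: [[0.968, -0.25, -0.001], [-0.25, -0.968, -0.002], [-0.0, 0.002, -1.0]]
wrist_force: [-0.8, -5.7, -1.2]
gripper_width: 0.454
gripper_force: 30.0
```

Call:
drive_tool(steps=[0,0,0.02,0,0.0005,0,0,0,0,0.04,0,0,0,0,0,0,0.06,0,0,0,0,0,0,0.06,0,0,0,0,0,0,0.06,0,0,0,0,0,0,0.06,0,0,0,0,0,0,0.06,0,0,0,0,0,0,0.06,0,0,0,0,0,0,0.06,0,0,0,0,0,0,0.04,0,0,0,0])

```text
time_s: 5.23
tcp_pos: [0.4962, -0.2536, 0.1853]
ee_rot: [[0.714, -0.7, -0.001], [-0.7, -0.714, -0.001], [0.0, 0.002, -1.0]]
wrist_force: [-1.4, -5.6, -0.7]
gripper_width: 0.452
gripper_force: 30.0
```

Call:
drive_tool(steps=[0,0,0.05,0,0,0,0,0,0,0.06,0,0,0,0,0,0,0.06,0,0,0,0,0,0,0.06,0,0,0,0,0,0,0.06,0,0,0,0,0,0,0.06,0,0,0,0,0,0,0.06,0,0,0,0,0,0,0.06,0,0,0,0,0,0,0.06,0,0,0,0,0,0,0.05,0,0,0,0])

```text
time_s: 6.07
tcp_pos: [0.4959, -0.2537, 0.1853]
ee_rot: [[0.214, -0.977, -0.002], [-0.977, -0.214, -0.002], [0.001, 0.002, -1.0]]
wrist_force: [-1.3, -6.2, -0.2]
gripper_width: 0.449
gripper_force: 30.0
```

Call:
drive_tool(steps=[0,0,0.05,0,0,0,0,0,0,0.06,0,0,0,0,0,0,0.06,0,0,0,0,0,0,0.06,0,0,0,0,0,0,0.06,0,0,0,0,0,0,0.06,0,0,0,0,0,0,0.06,0,0,0,0,0,0,0.06,0,0,0,0,0,0,0.06,0,0,0,0,0,0,0.05,0,0,0,0])

```text
time_s: 6.9
tcp_pos: [0.4956, -0.2537, 0.1853]
ee_rot: [[-0.357, -0.934, -0.002], [-0.934, 0.357, -0.001], [0.002, 0.002, -1.0]]
wrist_force: [-1.4, -5.9, 0.2]
gripper_width: 0.452
gripper_force: 30.0
```

Call:
drive_tool(steps=[0,0,0.05,0,0,0,0,0,0,0.06,0,0,0,0,0,0,0.06,0,0,0,0,0,0,0.06,0,0,0,0,0,0,0.06,0,0,0,0,0,0,0.06,0,0,0,0,0,0,0.06,0,0,0,0,0,0,0.06,0,0,0,0,0,0,0.05,0,0,0,0,0,0,0.03,0,0,0,0])

```text
time_s: 7.73
tcp_pos: [0.4953, -0.2535, 0.1853]
ee_rot: [[-0.792, -0.61, -0.003], [-0.61, 0.792, -0.001], [0.003, 0.001, -1.0]]
wrist_force: [-2.9, -5.6, 1.1]
gripper_width: 0.454
gripper_force: 30.0
```

Call:
drive_tool(steps=[0,0,0.03,0,0,0,0,0,0,0.05,0,0,0,0,0,0,0.05,0,0,0,0,0,0,0.05,0,0,0,0,0,0,0.04,0,0,0,0,0,0,0.03,0,0,0,0,0,0,0.01,0,0,0,0,0,0,0,0,0,0,0,0,0,0,0,0,0,0,0,0,0,0,0,0,0])

```text
time_s: 8.57
tcp_pos: [0.4952, -0.2533, 0.1854]
ee_rot: [[-0.922, -0.387, -0.003], [-0.387, 0.922, -0.001], [0.003, 0.001, -1.0]]
wrist_force: [-2.5, -5.1, 0.8]
gripper_width: 0.454
gripper_force: 30.0
```

Run:
```python
from h import *
s=r.sense();print(s['time_s'],s['tcp_pos'],s['wrist_force'],np.round(s['joints'],1),np.degrees(np.arctan2(s['ee_rot'][1][0],s['ee_rot'][0][0])))
a=r.capture('top');cv2.imwrite('pics/top1.png',a);b=r.capture('scene');cv2.imwrite('pics/scene1.png',b)
p=r.camera_params('wrist');np.savez('w2.npz',K=p['camera_matrix'],E=p['extrinsics'])
w=r.capture('wrist');cv2.imwrite('pics/w2.png',w)
f=lambda c:cv2.resize(c,(400,400),interpolation=cv2.INTER_CUBIC)
cv2.imwrite('pics/both1.png',np.hstack([f(a[110:220,360:470]),f(b[190:320,330:460])]))
```

```text
8.5667 [ 0.49523377 -0.25332435  0.18535731] [-2.51831317 -5.13801751  0.79793784] [-10.4  18.2 -14.    0.1 -58.  -56.9] -157.2067262388662
```

View pics/both1.png

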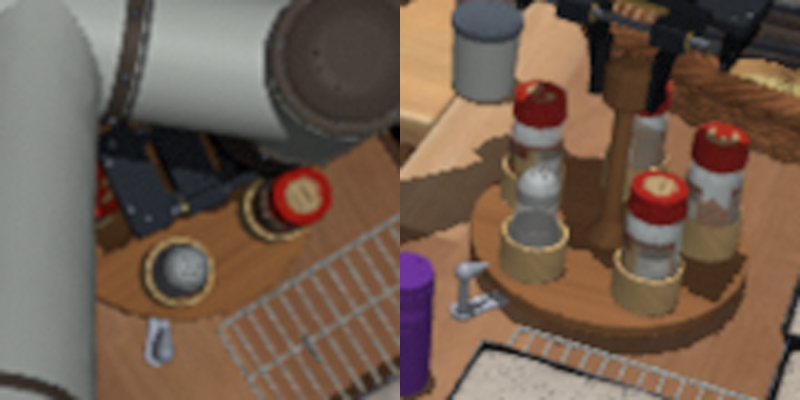

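View pics/w2.png

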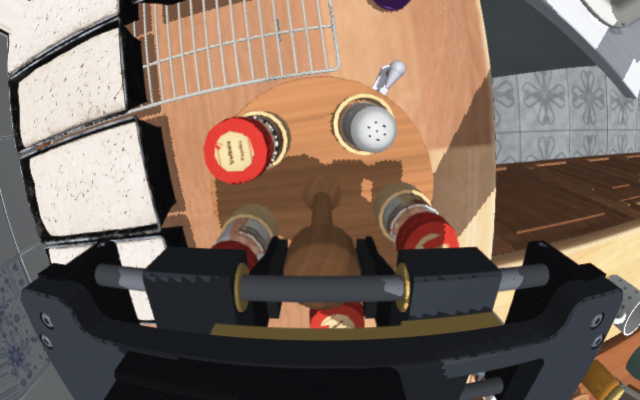

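The shaker is now next to the pointer: in the wrist view its pocket rim is centred at (364,124), the dome at (374,128), the cone runs from about (397,68) to (384,88). In the top view the rim centre is at about (409,184.5).

```bash
python3 - <<'E'
from h import *
A=np.array([.4956,-.2534])
def sh(t,q):q=q-A;print(t,np.round(q,4),round(np.hypot(*q),4),np.degrees(np.arctan2(q[1],q[0]))%360)
W=lambda u,v,z:wray('w2.npz',u,v,z)
sh('w rim',W(364,124,.064));sh('w dome',W(374,128,.112))
sh('w tip',W(385,87,.042));sh('w base',W(397,68,.044));sh('w foot/strip',W(380,88,.002))
sh('t rim',ray('top',409,184.5,.064));sh('t dome',ray('top',411,183.9,.115))
sh('t tip',ray('top',405,198.5,.042));sh('t base',ray('top',406,206.5,.042))
E
python3 - <<'E'
import cv2,numpy as np
w=cv2.imread('pics/w2.png')[45:165,315:435];cv2.imwrite('pics/w2c.png',cv2.resize(w,None,fx=5,fy=5,interpolation=cv2.INTER_CUBIC))
E
```

```text
w rim [-0.0803  0.0065] 0.0806 175.35192713909453
w dome [-0.0794  0.0075] 0.0798 174.60360642831668
w tip [-0.1211  0.0137] 0.1219 173.56185961083958
w base [-0.1425  0.0165] 0.1435 173.37983606199262
w foot/strip [-0.1245  0.0154] 0.1254 172.96447674743902
t rim [-0.0781  0.0087] 0.0786 173.61918381935965
t dome [-0.0798  0.0127] 0.0808 170.9785983953184
t tip [-0.1169  0.0178] 0.1182 171.34249653856338
t base [-0.14    0.0158] 0.1409 173.55028143487846
```

View pics/w2c.png

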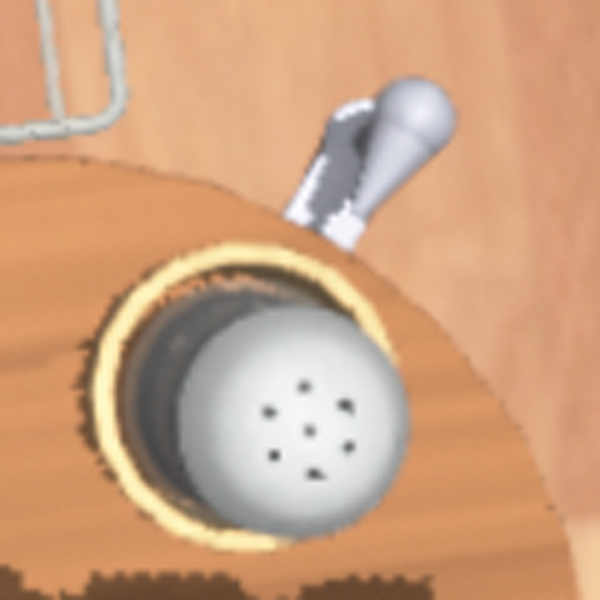

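The sizes agree: rim at 80.6 mm, tip at 121.9 mm, upright at 143.5 mm. The shaker is about 1.5° (2 mm) short, so I make a small correction.

Call:
drive_tool(steps=[0,0,0.01,0,0,0,0,0,0,0.015,0,0,0,0,0,0,0,0,0,0,0,0,0,0,0,0,0,0,0,0,0,0,0,0,0,0,0,0,0,0,0,0,0,0,0,0,0,0,0,0,0,0,0,0,0,0])

```text
time_s: 9.38
tcp_pos: [0.4952, -0.2533, 0.1853]
ee_rot: [[-0.931, -0.364, -0.003], [-0.364, 0.931, -0.001], [0.003, 0.001, -1.0]]
wrist_force: [-3.8, -4.5, 1.2]
gripper_width: 0.449
gripper_force: 30.0
```

Run:
```python
from h import *
p=r.camera_params('wrist');np.savez('w3.npz',K=p['camera_matrix'],E=p['extrinsics']);im=r.capture('wrist');cv2.imwrite('pics/w3.png',im)
cv2.imwrite('pics/w3c.png',cv2.resize(im[45:165,315:435],None,fx=5,fy=5,interpolation=cv2.INTER_CUBIC))
```

```text
(no output)
```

View pics/w3c.png

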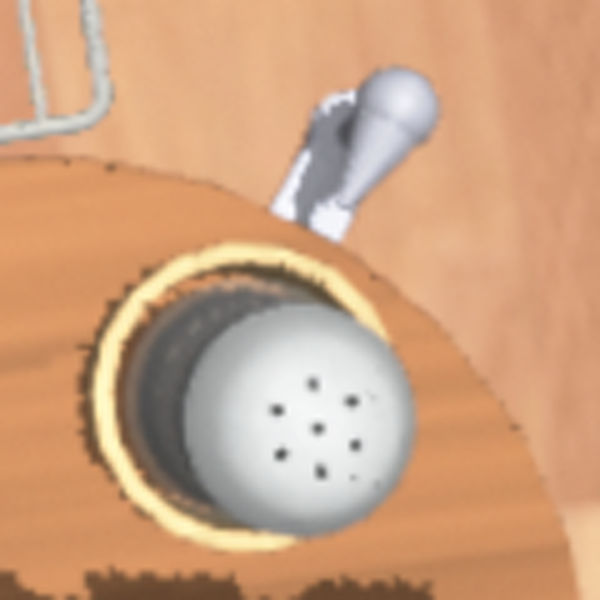

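The view turned with the disc, so the turntable followed the grip. The cone's line from (397,95) to (345,205) now runs through the pocket, the jar is upright and everything is still. I hand the job in.

```bash
python3 -c "
from station import r
print(r.finish_job())"
```

```text
the job is handed in; nothing more can be done
None
```

I turned the carousel so the salt shaker stands behind the pointer, about 1–2 mm off by the camera measurements, and handed the job in with the knob still gripped at 30 N; no verdict came back.

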